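# Load the vial tray over the sill of a sampler bay

## Task

Load the open vial tray into the sampler bay: raise its leading edge by the bar handle and set it on the steel sill, let go, then push the tray from behind in under the hood, against the sprung pusher, until it meets the rubber stops, and press its near end down so that it drops behind the sill and the tray lies flat and locked in the bay. The vials must stay standing in the tray, so never tip it more than 15 degrees; do not ram the tray against the sill or the stops or force it down on the sill (keep every push below 25 N), and leave the other things on the bench where they are.

Things in the scene. Friction and masses are not known exactly. Their poses are not given: they have to be found in the camera images.
- bay: Sampler bay: fixed white housing 230 mm long, 122 wide, 133 high, its open mouth to the robot's left. Origin on the bench at mid-width below the INNER face of the sill; x is level, the way the tray is pushed in; y across; z up. Bay floor 2 mm above the bench. Low cheeks (30 mm high) 102 mm apart guide the tray (3 mm free each side); their flared lead-in starts at x = -37 mm.
- bay_mouth (a point): Top of the sill at its inner edge, mid-width: x = 0 of the bay, 12 mm above the bench; axes as the bay.
- bay_sill: The raised steel sill across the mouth: x from -8 to 0 mm of the bay, 12 mm high above the bench, square edges (1.5 mm rounding). Same frame as the bay. More than 30 N from the tray on its front face counts as ramming it, more than 40 N down on its top with the tray nearly home as forcing it.
- bay_hood (a point): Middle of the hood's lower front edge: x = 96 mm of the bay, 119 mm above the bench; the hood covers everything from there to the rear end, top 133 mm. The tray with its bar handle fits below it, a gripper does not.
- bay_stop: Far end of the bay, same frame as the bay: two rubber stops with faces at x = 153.5 mm and, between them, a sprung pusher plate with its face at x = 143.5 mm at rest (3 N when first touched, 6 N when the tray reaches the stops; sliding friction adds 1 to 4 N). At the stops the tray's rear face is 2 mm past the sill (3.5 mm once flat). More than 25 N from the tray is too hard.
- tray_bar (a point): Centre of the tray's handle: round steel bar 9 mm thick, 68 mm long across the tray (along y), 70 mm above the tray's underside, 4.5 mm behind its leading face. The wall below it is 36 mm high; 55 mm behind the bar are free down to 25 mm. The bar can turn between the fingers. Axes: x is the tray's leading direction, y across, z up.
- tray_lead (a point): Middle of the tray's lower leading edge. The tray is open, aluminium, 150 mm long (x), 96 wide, side walls 36 high, rear wall 50 high, 0.5 to 0.8 kg with its vials, too wide to grip. Axes as tray_bar.
- tray_rear (a point): Middle of the tray's lower rear edge, under the rear wall's outer face. A thumb ledge 50 mm wide juts 14 mm back from that wall, top 19 mm and underside 14 mm above the tray's underside; it passes over the sill. Push on the wall above it (to 50 mm up), press down on it. The rear rides 12 mm up on the sill and friction may hold it there until pressed down. Axes as tray_bar.
- vial_1_mid (a point): Glass sample vial with white screw cap, 30 mm across, 56 mm high, standing in a round pocket of the tray's white vial holder; this point is at half height. Its z axis is the vial's own axis.
- vial_2_mid (a point): Glass sample vial with white screw cap, 30 mm across, 56 mm high, standing in a round pocket of the tray's white vial holder; this point is at half height. Its z axis is the vial's own axis.
- vial_3_mid (a point): Glass sample vial with white screw cap, 30 mm across, 56 mm high, standing in a round pocket of the tray's white vial holder; this point is at half height. Its z axis is the vial's own axis.
- tape_roll: Bystander, loose: roll of masking tape, 68 mm across, 19 mm high, lying flat on the bench near its right front corner. Origin at the centre of its underside.
- timer: Bystander, loose: white bench timer, 60x68x18 mm, behind the work. Origin at the centre of its underside.
- marker_blue: Bystander, loose: blue marker pen, 119 mm long, 14 mm thick, behind the tray. Origin at the centre of its underside.
- stopper: Bystander, loose: brown rubber stopper, 29 mm across, 28 mm high, standing left of the tray. Origin at the centre of its underside.
- tray: The tray as a whole; origin at the centre of its underside, axes as tray_bar.
Mind the look-alikes: they are no part of the job. What is shaped like the part that bears vial_2_mid but orange or red is not meant.

How it is judged:
By the outcome, as a careful person would: the job done as asked, in the order asked, and still so for the second after the job is handed in, with the robot touching nothing.
It also fails if it takes over 61 s, if anything falls off the work surface, if the arm or the gripper's body presses on something with over 40 N, if the wrist force passes 120 N, or if a joint passes its speed limit or range.

## Robot

A 6-joint arm with a two-finger parallel gripper is mounted at the origin on a cart in front of the work surface, level with it; the furniture and walls round the work are solid. World frame = base frame: x ahead of the robot, y to its left, z up, the work surface at z = 0. Lengths are in m, angles in degrees, forces in N, time in s.
With the tool pointing down it reaches from about 0.25 to 0.775 m from the base axis. Payload 4 kg.
Tool frame: the origin (TCP) lies between the finger pads; the fingertips stand 25 mm ahead of it and the grasp point (between the pads) lies 6 mm ahead of it; z points along the fingers, y is the line along which they close (so a half turn about z gives the same grasp; the last joint's range is limited). The gripper opens to 94 mm and grips with 3 to 60 N. Pads are 16 mm wide; open, the fingers measure 119 mm over their backs; the gripper's body (75 mm by 177 mm) begins 78 mm behind the grasp point.
Start: joints at [-72.829, 4.996, 78.535, -0, 96.463, -5.907], TCP at [0.216, -0.506, 0.231] pointing down, gripper open.
Joint ranges: [-177.83, 177.83], [-43.37, 116.18], [15.69, 146.23], [-61.86, 241.86], [9.47, 152.12], [-147.06, 147.06]. Speed limits (degrees/s): [159.86, 159.86, 180, 180, 180, 180].

## Interface

Orientations are given as [roll, pitch, yaw] about the fixed x, y, z axes, in that order (R = Rz(yaw) Ry(pitch) Rx(roll)).
In Python, from workcell import r gives the robot as it stands.
- The arm moves only by the shell command python3 -m handwheel 'ROWS'. ROWS is JSON, a list of rows, each an object with "dp": the shift along the tool's x, y, z in cm, a list of three; "turn": the turn, a rotation vector about the tool's x, y, z in rad, a list of three; "hand": the finger opening in cm, from 0 to 9.4. A call has 1 to 5 rows; each row shifts and turns the commanded pose from where the row before left it, along the tool's axes as they then stand; what a row does not reach is not made up. A row lasts 1/10 s, in which the tool goes at most 50 mm and 8.59 degrees, less where a joint would pass 70% of its speed; a pose out of reach is approached as far as the arm can. A call with a gripper value outside its range is refused whole. The fingers move at their own pace and stop on an object; the grip force is fixed at half the most. Time passes only in rows, so rows that do not move let the fingers close. It gives the time, the measured TCP pose, the force, the opening and the grip force at its end, in the units of the state.
- r.read_state(): the state, without advancing time (a new reading comes with each control period).
- r.capture(name): name is "scene" or "top" or "wrist"; returns a dict with "image" (480x640x3 uint8, blue, green, red), "vertical_fov" (degrees; the focal length in pixels is half the picture's height over the tangent of half this angle, whatever the lens; pixels are square), "cx", "cy" (the principal point, pixels), "eye" and "orientation" of the camera in the world. Camera axes: x right, y up, looking along -z (the intrinsics and any distortion apply to the point x, -y, -z); pixel columns grow to the right and rows downward; lengths in m; the calibration is good to about 2 mm. A picture is of the moment at which its call begins. There is no depth.
- r.close_job(): hands the job in; it is judged then, once.
The state is a dict: "t": time; "joints": joint angles; "qd": joint speeds; "joint_efforts": joint torques, N m; "eef_pos": TCP position; "tool_rot": TCP orientation; "wrist_force": force on the tool from outside, world axes, zero at the start; "wrist_torque": the same for the moment, N m; "width": opening from 0.0 (shut) to 1.0 (fully open); "grasp_force": force on a finger pad.
Only numpy, scipy, OpenCV 4.12 (cv2) and the standard library are available. Lean on these libraries where they do the work, as an engineer would, in place of code of your own. Each camera call takes 0.05 s, during which the arm holds its last target. There are 200 camera calls.

## Working session

There is one attempt and no reset: what is moved stays moved. The work goes in short steps, Python scripts to look and compute and a shell command to move; the robot and the scene stay as the last step left them, time stands still between calls to the robot, and variables do not carry over. Pictures are saved under pics/ and viewed, at most 10 in all, crops included, and the job is handed in when it is done.

```bash
mkdir -p pics; ls; python3 - <<'E'
from workcell import r
import cv2
for n in ("scene","top"):
    c=r.capture(n); cv2.imwrite(f"pics/{n}0.png",c["image"]); print(n,{k:v for k,v in c.items() if k!="image"})
print(r.read_state())
E
```

```text
pics
scene {'vertical_fov': 46.3943483082528, 'cx': 320.5964177032721, 'cy': 238.19131917388523, 'eye': array([-0.21955787,  0.68450416,  0.65619327]), 'orientation': array([  59.57328327,   -0.12601702, -121.17797934])}
top {'vertical_fov': 54.44988681050967, 'cx': 323.62524888151955, 'cy': 245.77833463978087, 'eye': array([0.40908696, 0.2151107 , 1.07780337]), 'orientation': array([ 12.13616229,  -0.21635492, -96.57488763])}
{'t': 0.1, 'joints': array([-7.28280672e+01,  5.03581982e+00,  7.86140808e+01, -7.01793152e-04,
        9.64628327e+01, -5.90816952e+00]), 'qd': array([-0.09714097, -0.0891538 , -0.28398265, -0.00050041,  0.13256192,
       -0.08624209]), 'joint_efforts': array([ 2.17317625e-03, -3.41251302e+01, -3.03300941e+01,  7.20569585e-02,
        3.03614361e-02, -9.17150123e-05]), 'eef_pos': array([ 0.21546411, -0.50556608,  0.2294299 ]), 'tool_rot': array([-1.79887794e+02, -1.09103417e-02,  2.30800133e+01]), 'wrist_force': array([-0.5581672 ,  0.54498524,  0.31855897]), 'wrist_torque': array([ 0.01252979, -0.04172084,  0.02249568]), 'grasp_force': 0.0, 'width': 1.000386305920604}
```

View pics/top0.png

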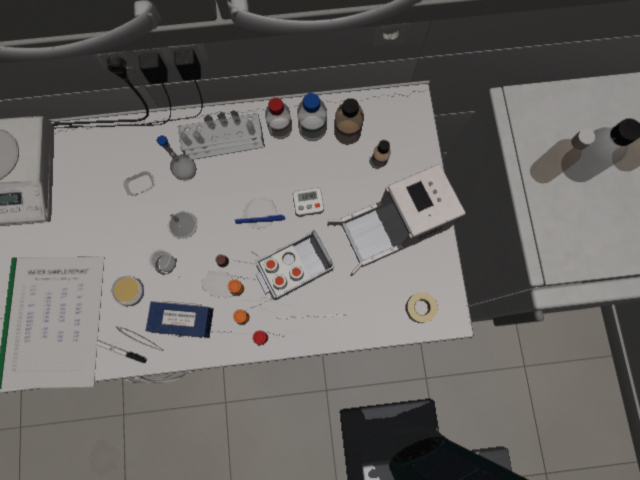

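View pics/scene0.png

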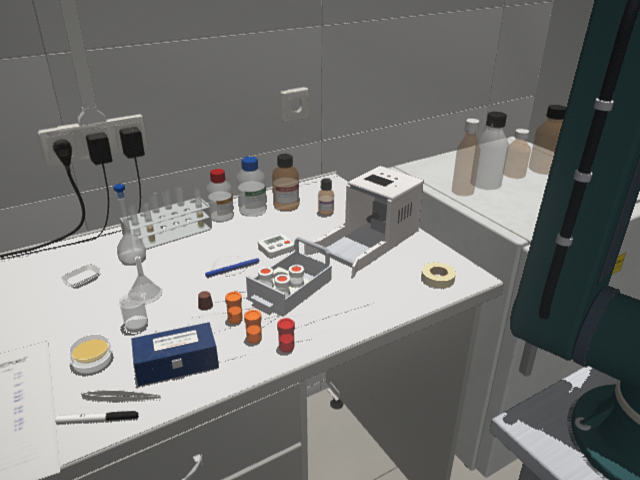

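The top view shows the tray near px (295,267) with its bar handle at about (322,248). The bay has its floor at (375,235) and hood at (425,200). The scene view agrees. Vial look-alikes: the three with white caps standing in the tray, top px (271,265), (296,272), (279,282), are the ones meant. The orange and red ones at (235,287), (240,317) and (260,338) stand loose on the bench and aren't part of the job. I'll check this in an enlarged crop.

```bash
python3 - <<'E'
import cv2,numpy as np
a=cv2.imread("pics/top0.png")[160:310,240:480]; b=cv2.imread("pics/scene0.png")[160:320,230:440]
a=cv2.resize(a,None,fx=3.3,fy=3.3,interpolation=cv2.INTER_CUBIC)
b=cv2.resize(b,None,fx=3.6,fy=3.6,interpolation=cv2.INTER_CUBIC)
cv2.imwrite("pics/a.png",a);cv2.imwrite("pics/b.png",b);print(a.shape,b.shape)
E
```

```text
(495, 792, 3) (576, 756, 3)
```

View pics/a.png

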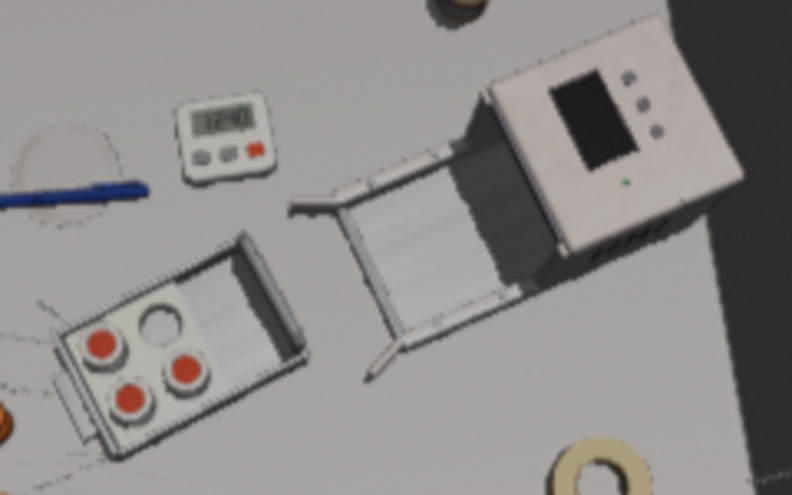

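View pics/b.png

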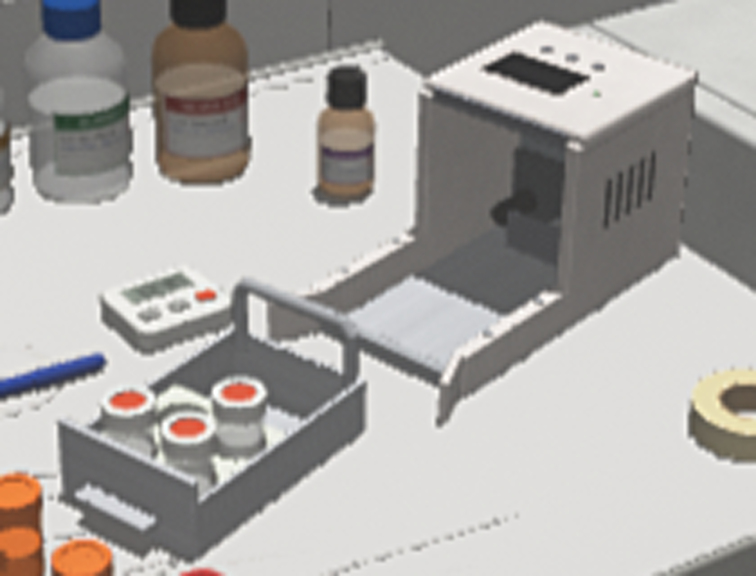

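The crops confirm it. The three white-capped vials with red seals stand in the tray, and the orange and red ones stand outside it. The bar in crop a runs from (242,240) to (302,352), and the sill from (340,207) to (400,337). The ledge is at the tray's left end, about (75,405). Next I'll cast rays for rough poses.

```bash
cat > h.py <<'E'
import numpy as np
from scipy.spatial.transform import Rotation as R
from workcell import r
def ray(c,p):
    f=240/np.tan(np.radians(c["vertical_fov"]/2))
    d=np.array([(p[0]-c["cx"])/f,-(p[1]-c["cy"])/f,-1.0])
    return R.from_euler("xyz",c["orientation"],degrees=True).apply(d)
def onplane(c,p,z):
    d=ray(c,p); e=np.array(c["eye"]); return e+d*(z-e[2])/d[2]
def pix(c,P):
    f=240/np.tan(np.radians(c["vertical_fov"]/2))
    q=R.from_euler("xyz",c["orientation"],degrees=True).inv().apply(np.array(P)-c["eye"])
    return np.array([c["cx"]+f*q[0]/-q[2], c["cy"]-f*q[1]/-q[2]])
def tri(c1,p1,c2,p2):
    d1,d2=ray(c1,p1),ray(c2,p2)
    s=np.linalg.lstsq(np.c_[d1,-d2],c2["eye"]-c1["eye"],rcond=None)[0]
    a,b=c1["eye"]+s[0]*d1,c2["eye"]+s[1]*d2
    return (a+b)/2,np.linalg.norm(a-b)
E
python3 - <<'E'
from h import *
np.set_printoptions(precision=4,suppress=True)
t=r.capture("top");s=r.capture("scene")
A=lambda x,y:(240+x/3.3,160+y/3.3)
B=lambda x,y:(230+x/3.6,160+y/3.6)
def T(n,a,b): print(n,*tri(t,A(*a),s,B(*b)))
T("bar L",(244,240),(242,287)); T("bar R",(302,352),(352,326))
T("hood top FL",(488,92),(422,85)); T("hood top FR",(568,252),(577,143))
def P(n,p,z): print(n,onplane(t,A(*p),z)[:2])
P("tray rearL rim",(62,335),.05);P("tray rearR rim",(118,455),.05)
P("sillL",(342,210),.012);P("sillR",(402,335),.012)
P("barL",(244,240),.07);P("barR",(302,352),.07)
P("hFL",(488,92),.133);P("hFR",(568,252),.133);P("hBL",(660,20),.133);P("hBR",(742,175),.133)
for z,n in((.059,"vial caps"),):
  for p in((101,345),(130,399),(186,370)):P(n,p,z)
P("timer",(225,138),.018);P("tape",(600,490),.01)
E
```

```text
bar L [0.6581 0.2062 0.0657] 0.004062582414866994
bar R [0.5777 0.1786 0.073 ] 0.00920729261852588
hood top FL [0.7239 0.0393 0.1274] 0.005935534047997553
hood top FR [0.6127 0.0036 0.1258] 0.005691993963393222
tray rearL rim [0.6089 0.3341]
tray rearR rim [0.5237 0.304 ]
sillL [0.6841 0.1318]
sillR [0.5891 0.1011]
barL [0.6559 0.2045]
barR [0.5755 0.1747]
hFL [0.7203 0.0379]
hFR [0.6095 0.0029]
hBL [ 0.7564 -0.0807]
hBR [ 0.6468 -0.1153]
vial caps [0.5974 0.3077]
vial caps [0.5589 0.2918]
vial caps [0.5741 0.2528]
timer [0.7451 0.2092]
tape [ 0.4662 -0.0206]
```

```bash
cat >> h.py <<'E'
def rel(goal,yaw,st=None):
    "tool-frame shift (cm) and rotation vector (rad) from the present pose to goal, tool down"
    st=st or r.read_state(); Q=R.from_euler("xyz",st["tool_rot"],degrees=True)
    dp=Q.inv().apply(np.array(goal)-st["eef_pos"])*100
    tv=(Q.inv()*R.from_euler("xyz",[180,0,yaw],degrees=True)).as_rotvec()
    return np.round(dp,2),np.round(tv,4)
E
python3 -c "
from h import *
print(rel([.60,.20,.25],20))"; python3 -m handwheel --help | head
```

```text
(array([ 63.04, -49.86,  -1.95]), array([-0.0013, -0.0001,  0.0537]))invalid input: not JSON, or not a number
```

```bash

python3 -m handwheel '[{"dp":[3.15,-2.5,-0.1],"turn":[0,0,0.003],"hand":5},{"dp":[3.15,-2.5,-0.1],"turn":[0,0,0.003],"hand":5},{"dp":[3.15,-2.5,-0.1],"turn":[0,0,0.003],"hand":5},{"dp":[3.15,-2.5,-0.1],"turn":[0,0,0.003],"hand":5},{"dp":[3.15,-2.5,-0.1],"turn":[0,0,0.003],"hand":5}]'
python3 -m handwheel '[{"dp":[3.15,-2.5,-0.1],"turn":[0,0,0.003],"hand":5},{"dp":[3.15,-2.5,-0.1],"turn":[0,0,0.003],"hand":5},{"dp":[3.15,-2.5,-0.1],"turn":[0,0,0.003],"hand":5},{"dp":[3.15,-2.5,-0.1],"turn":[0,0,0.003],"hand":5},{"dp":[3.15,-2.5,-0.1],"turn":[0,0,0.003],"hand":5}]'
python3 -m handwheel '[{"dp":[3.15,-2.5,-0.1],"turn":[0,0,0.003],"hand":5},{"dp":[3.15,-2.5,-0.1],"turn":[0,0,0.003],"hand":5},{"dp":[3.15,-2.5,-0.1],"turn":[0,0,0.003],"hand":5},{"dp":[3.15,-2.5,-0.1],"turn":[0,0,0.003],"hand":5},{"dp":[3.15,-2.5,-0.1],"turn":[0,0,0.003],"hand":5}]'
python3 -c "
from h import *
print(rel([.60,.20,.25],20))"
```

```text
t: 0.7
eef_pos: [0.313, -0.3283, 0.2353]
tool_rot: [-180.0, -0.0, 22.2]
wrist_force: [-0.1, -0.5, -0.3]
width: 0.608
grasp_force: 0.0
t: 1.2
eef_pos: [0.4126, -0.1536, 0.2405]
tool_rot: [180.0, -0.0, 21.3]
wrist_force: [0.1, -0.0, -0.2]
width: 0.533
grasp_force: 0.0
t: 1.7
eef_pos: [0.5148, 0.0197, 0.2453]
tool_rot: [180.0, 0.0, 20.5]
wrist_force: [-0.2, 0.1, 0.2]
width: 0.529
grasp_force: 0.0
(array([ 14.3 , -13.91,  -0.47]), array([0.0002, 0.0002, 0.0089]))
```

```bash

python3 -m handwheel '[{"dp":[3.15,-3,-0.1],"turn":[0,0,0.003],"hand":5},{"dp":[3.15,-3,-0.1],"turn":[0,0,0.003],"hand":5},{"dp":[3.15,-3,-0.1],"turn":[0,0,0.002],"hand":5},{"dp":[3.15,-3,-0.1],"hand":5},{"dp":[1,-1.5,-0.1],"hand":5}]'
python3 -m handwheel '[{"hand":5,"dp":[0,0,0]},{"hand":5,"dp":[0,0,0]}]'
python3 - <<'E'
from h import *; import cv2
print(r.read_state()["eef_pos"])
c=r.capture("wrist"); cv2.imwrite("pics/w1.png",c["image"]); print({k:v for k,v in c.items() if k!="image"})
E
```

```text
[0.51480419 0.01965596 0.24533763]
{'vertical_fov': 69.4136492721286, 'cx': 318.18426009123124, 'cy': 236.26938618705768, 'eye': array([0.57912753, 0.04371154, 0.39926175]), 'orientation': array([-1.36011489e+01,  3.78283796e-02, -6.94820814e+01])}validation failed for argument at $[3]...
validation failed for argument at $[0]...
```

View pics/w1.png

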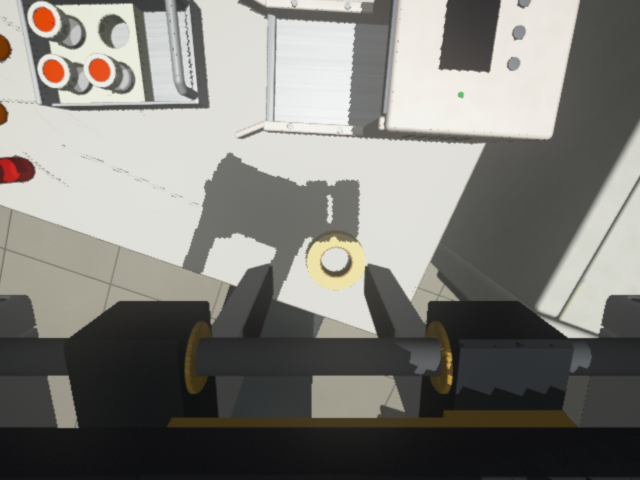

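The wrist view shows the tray at top left, with the bar around (180,60). The sill is at (270,70), the hood at (480,60) and the tape at (335,260). I'll shift so both tray and bay sit well in frame.

```bash

python3 -m handwheel '[{"dp":[3,-3,-0.1],"turn":[0,0,0.005],"hand":5},{"dp":[3,-3,-0.1],"turn":[0,0,0.003],"hand":5},{"dp":[2,-3,-0.1],"turn":[0,0,0],"hand":5},{"dp":[0,0,0],"turn":[0,0,0],"hand":5},{"dp":[0,0,0],"turn":[0,0,0],"hand":5}]'
python3 - <<'E'
from h import *; import cv2,pickle
c=r.capture("wrist"); cv2.imwrite("pics/w2.png",c["image"]); print({k:v for k,v in c.items() if k!="image"})
pickle.dump(c,open("w2.pkl","wb"))
cv2.imwrite("pics/w2c.png",cv2.resize(c["image"][0:330],None,fx=1.25,fy=1.25,interpolation=cv2.INTER_CUBIC))
E
```

```text
t: 2.25
eef_pos: [0.558, 0.1303, 0.2479]
tool_rot: [180.0, 0.1, 20.1]
wrist_force: [-0.7, -0.3, -0.6]
width: 0.531
grasp_force: 0.0
{'vertical_fov': 69.4136492721286, 'cx': 318.18426009123124, 'cy': 236.26938618705768, 'eye': array([0.6226384 , 0.15410178, 0.40169261]), 'orientation': array([-1.36757231e+01,  2.11830720e-02, -6.98650797e+01])}
```

View pics/w2c.png

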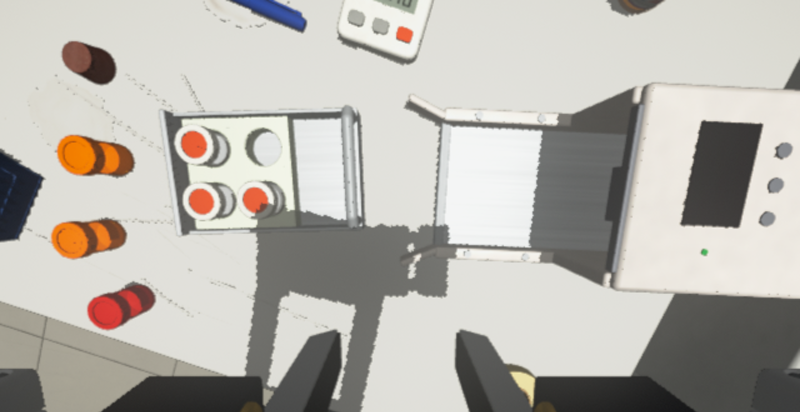

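The crop shows the tray upright with the bar from (349,110) to (356,226). The sill band runs from (447,123) to (438,247), and the cheeks lie along y≈117 and y≈255. Next I'll refine these with row profiles.

```bash
python3 - <<'E'
from h import *; import cv2,pickle
c=pickle.load(open("w2.pkl","rb")); g=cv2.cvtColor(c["image"],cv2.COLOR_BGR2GRAY).astype(int)
for y in (92,100,110,120,130,140,150,160,165,170,178): print(y,g[y,270:296].tolist())
print()
for y in (100,108,120,135,150,165,180,190): print(y,g[y,342:366].tolist())
print("cols (tray/cheek sides)")
for x in (160,200,250): print(x,g[82:100,x].tolist(),g[165:195,x].tolist())
for x in (375,400,430): print(x,g[80:108,x].tolist(),g[190:215,x].tolist())
E
```

```text
92 [91, 90, 99, 124, 150, 169, 181, 184, 182, 172, 155, 134, 112, 97, 115, 129, 104, 129, 184, 221, 224, 224, 224, 224, 224, 224]
100 [236, 235, 219, 162, 160, 177, 198, 218, 213, 185, 175, 158, 163, 210, 233, 216, 125, 101, 116, 170, 221, 224, 224, 224, 224, 224]
110 [238, 237, 228, 188, 155, 169, 187, 210, 221, 211, 185, 167, 155, 188, 231, 228, 178, 113, 128, 184, 222, 224, 224, 224, 224, 224]
120 [237, 238, 237, 221, 160, 160, 176, 199, 220, 218, 192, 176, 158, 166, 214, 232, 210, 116, 107, 161, 220, 224, 224, 224, 224, 224]
130 [238, 238, 236, 218, 145, 147, 168, 186, 210, 223, 213, 185, 167, 160, 195, 233, 225, 158, 109, 128, 184, 222, 224, 224, 224, 224]
140 [239, 239, 239, 238, 219, 146, 157, 175, 198, 220, 219, 195, 176, 158, 178, 226, 233, 205, 114, 113, 167, 221, 224, 224, 224, 224]
150 [235, 235, 235, 234, 222, 169, 149, 167, 186, 209, 222, 213, 185, 164, 149, 185, 233, 224, 146, 107, 142, 200, 223, 224, 224, 224]
160 [238, 238, 239, 239, 238, 221, 153, 155, 174, 196, 219, 215, 181, 172, 157, 184, 231, 235, 205, 113, 111, 167, 220, 224, 223, 224]
165 [240, 240, 240, 240, 
[... 2243 characters left out ...]
 174, 239, 244, 245, 244, 243, 243] [242, 243, 242, 243, 240, 220, 126, 110, 148, 203, 205, 227, 229, 229, 231, 233, 227, 214, 224, 225, 225, 225, 225, 225, 225]
400 [224, 224, 224, 224, 224, 224, 223, 217, 202, 230, 241, 243, 243, 243, 244, 243, 240, 217, 156, 107, 99, 102, 134, 206, 240, 243, 244, 242] [239, 241, 241, 241, 242, 239, 222, 126, 109, 144, 213, 237, 243, 243, 241, 240, 238, 232, 218, 224, 225, 225, 225, 225, 225]
430 [223, 223, 223, 223, 223, 223, 223, 223, 223, 222, 223, 230, 225, 206, 199, 200, 186, 223, 227, 186, 110, 94, 95, 113, 176, 234, 238, 238] [110, 109, 110, 111, 111, 111, 112, 109, 104, 103, 117, 167, 228, 241, 240, 235, 227, 236, 233, 211, 197, 222, 224, 224, 224]
```

```bash
python3 - <<'E'
from h import *; import pickle
np.set_printoptions(precision=4,suppress=True)
c=pickle.load(open("w2.pkl","rb")); P=lambda u,v,z:onplane(c,(u,v),z)[:2]
ang=lambda d:np.degrees(np.arctan2(d[1],d[0]))
b1,b2=P(277.7,100,.07),P(281,170,.07); print("bar",b1,b2,"tray yaw from bar",ang(b1-b2)-90)
tu1,tu2=P(160,91.6,.036),P(200,90.7,.036); tl1,tl2=P(160,182.8,.036),P(200,181.7,.036)
print("tray yaw sides",ang(tu2-tu1),ang(tl2-tl1),"inner width",np.linalg.norm(tu2-tl2))
s1,s2=P(360.0,108,.012),P(356.3,165,.012); print("sill",s1,s2,"bay yaw",ang(s1-s2)-90)
cu1,cu2=P(375,96.5,.03),P(400,98.0,.03);cl1,cl2=P(375,198.3,.03),P(400,199.4,.03)
print("cheeks",ang(cu2-cu1),ang(cl2-cl1),np.linalg.norm(cu1-cl1))
by=ang(s1-s2)-90; ex=np.array([np.cos(np.radians(by)),np.sin(np.radians(by))]);ey=np.array([-ex[1],ex[0]])
mid=(cu1+cu2+cl1+cl2)/4; O=s1+ey*((mid-s1)@ey); print("bay O",O,"yaw",by,"cheek y",(cu1-O)@ey,(cl1-O)@ey)
ty=ang(b1-b2)-90; tx=np.array([np.cos(np.radians(ty)),np.sin(np.radians(ty))]);t_y=np.array([-tx[1],tx[0]])
tm=(tu1+tu2+tl1+tl2)/4; bar=b1+t_y*((tm-b1)@t_y); print("bar centre",bar,"yaw",ty)
print("bar in bay",(bar-O)@ex,(bar-O)@ey)
E
```

```text
bar [0.6527 0.204 ] [0.595  0.1814] tray yaw from bar -68.5722413024273
tray yaw sides -68.66710328963984 -68.30557111989854 inner width 0.08918185587688454
sill [0.6804 0.1282] [0.6239 0.11  ] bay yaw -72.16830923224359
cheeks -73.07980362154116 -72.38372724732271 0.1026602020742297
bay O [0.6405 0.1153] yaw -72.16830923224359 cheek y 0.0512960007822891 -0.0510444829445775
bar centre [0.6254 0.1933] yaw -68.5722413024273
bar in bay -0.07887506173205495 0.009511830902699815
```

```bash
python3 - <<'E'
from h import *; import pickle,cv2
np.set_printoptions(precision=4,suppress=True)
c=pickle.load(open("w2.pkl","rb")); t=r.capture("top"); s=r.capture("scene")
g=cv2.cvtColor(c["image"],cv2.COLOR_BGR2GRAY)
for x in(277,280,283): print(x,g[80:100,x].tolist(),g[172:190,x].tolist())
def red(cam,box):
    im=cam["image"]; hsv=cv2.cvtColor(im,cv2.COLOR_BGR2HSV)
    m=((hsv[...,0]<12)|(hsv[...,0]>174))&(hsv[...,1]>140)&(hsv[...,2]>120)
    k=np.zeros_like(m);k[box[1]:box[3],box[0]:box[2]]=1
    n,_,st,ce=cv2.connectedComponentsWithStats((m&k).astype(np.uint8))
    return [ce[i].round(1) for i in range(1,n) if st[i,4]>15]
for n,cam,box in(("w",c,(130,90,240,185)),("t",t,(255,255,310,295)),("s",s,(255,260,310,295))):
    for p in red(cam,box): print(n,p,onplane(cam,p,.060))
O=np.array([.6405,.1153,0]);a=np.radians(-72.3);ex=np.array([np.cos(a),np.sin(a),0]);ey=np.array([-ex[1],ex[0],0])
for cam,n in((t,"t"),(s,"s")):
  print(n,"sill ends/hood", [pix(cam,O+ex*x+ey*y+[0,0,z]).round(1) for x,y,z in((0,.051,.012),(0,-.051,.012),(.096,.061,.133),(.096,-.061,.133))])
E
```

```text
277 [224, 224, 223, 213, 175, 162, 162, 161, 163, 163, 164, 170, 184, 197, 213, 220, 220, 219, 219, 220] [152, 149, 145, 146, 112, 109, 110, 101, 91, 96, 110, 106, 104, 110, 111, 111, 110, 111]
280 [224, 224, 224, 223, 211, 169, 153, 152, 150, 149, 148, 149, 155, 164, 170, 171, 173, 173, 175, 176] [201, 191, 177, 162, 148, 145, 144, 142, 140, 132, 112, 102, 102, 110, 111, 110, 110, 111]
283 [224, 224, 224, 224, 223, 222, 222, 224, 194, 163, 127, 103, 97, 95, 96, 95, 98, 110, 143, 183] [183, 179, 169, 158, 151, 151, 151, 151, 143, 115, 93, 99, 101, 110, 111, 111, 111, 110]
w [154.8 115. ] [0.6015 0.3093 0.06  ]
w [160.7 160.8] [0.5626 0.2939 0.06  ]
w [203.5 159.1] [0.5783 0.2556 0.06  ]
t [270.4 264. ] [0.5985 0.3079 0.06  ]
t [295.9 271.6] [0.5752 0.2536 0.06  ]
t [279.  280.5] [0.5597 0.2925 0.06  ]
s [295.5 268.5] [0.5746 0.2589 0.06  ]
s [265.1 270.6] [0.5981 0.3123 0.06  ]
s [281.7 278.4] [0.5585 0.2973 0.06  ]
t sill ends/hood [array([343.8, 221.6]), array([362.2, 260.3]), array([385.3, 184.8]), array([410.8, 235.5])]
s sill ends/hood [array([321.5, 245.7]), array([357.8, 262.1]), array([346.5, 181.1]), array([391.5, 197.1])]
```

```bash
python3 -c "
from h import *
print(rel([.6254,.1933,.076],21.4))"
```

```text
(array([ 8.54, -3.76, 17.24]), array([ 0.0005,  0.0003, -0.0252]))
```

```bash

python3 -m handwheel '[{"dp":[3,-1.3,0],"turn":[0,0,-0.01],"hand":5},{"dp":[3,-1.3,2],"turn":[0,0,-0.01],"hand":5},{"dp":[2.5,-1.2,3],"turn":[0,0,-0.005],"hand":5},{"dp":[0,0,3],"turn":[0,0,0],"hand":5},{"dp":[0,0,2],"turn":[0,0,0],"hand":5}]'
python3 -m handwheel '[{"dp":[0,0,1],"turn":[0,0,0],"hand":5},{"dp":[0,0,0],"turn":[0,0,0],"hand":5},{"dp":[0,0,0],"turn":[0,0,0],"hand":5}]'
python3 - <<'E'
from h import *; import cv2
print(rel([.6254,.1933,.076],21.4))
c=r.capture("wrist"); cv2.imwrite("pics/w3.png",c["image"])
E
```

```text
t: 2.9
eef_pos: [0.6238, 0.1944, 0.1453]
tool_rot: [-180.0, 0.2, 21.4]
wrist_force: [-0.5, -0.4, -0.5]
width: 0.534
grasp_force: 0.0
t: 3.2
eef_pos: [0.625, 0.1949, 0.14]
tool_rot: [180.0, -0.1, 21.4]
wrist_force: [0.9, -0.2, 0.4]
width: 0.534
grasp_force: 0.0
(array([-0.04,  0.16,  6.4 ]), array([ 0.0005, -0.0022,  0.0002]))
```

View pics/w3.png

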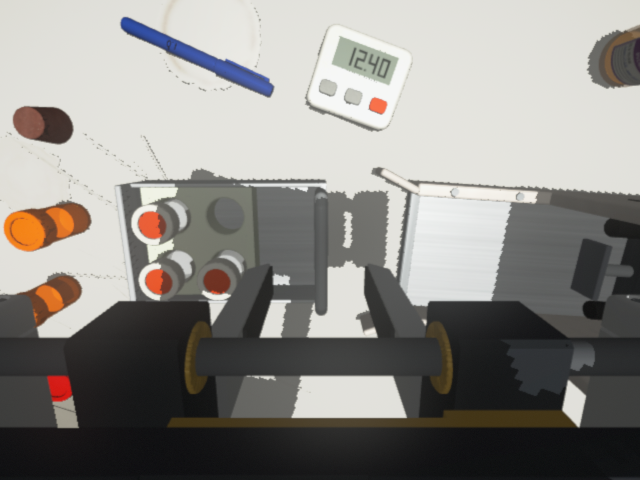

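The bar at column 321 (rows 190–312) is midway between the fingertips at columns 265 and 375. Descend and grip.

```bash

python3 -m handwheel '[{"dp":[0,0.15,2],"turn":[0,0,0],"hand":5},{"dp":[0,0,2],"turn":[0,0,0],"hand":5},{"dp":[0,0,1.4],"turn":[0,0,0],"hand":5},{"dp":[0,0,1],"turn":[0,0,0],"hand":5},{"dp":[0,0,0],"turn":[0,0,0],"hand":5}]'
python3 -m handwheel '[{"dp":[0,0,0],"turn":[0,0,0],"hand":0.5},{"dp":[0,0,0],"turn":[0,0,0],"hand":0.5},{"dp":[0,0,0],"turn":[0,0,0],"hand":0.5},{"dp":[0,0,0],"turn":[0,0,0],"hand":0.5},{"dp":[0,0,0],"turn":[0,0,0],"hand":0.5}]'
python3 -m handwheel '[{"dp":[0,0,0],"turn":[0,0,0],"hand":0.5},{"dp":[0,0,0],"turn":[0,0,0],"hand":0.5},{"dp":[0,0,0],"turn":[0,0,0],"hand":0.5}]'
```

```text
t: 3.75
eef_pos: [0.6243, 0.194, 0.0733]
tool_rot: [-180.0, 0.1, 21.5]
wrist_force: [-0.3, -0.5, -1.4]
width: 0.532
grasp_force: 0.0
t: 4.25
eef_pos: [0.6252, 0.1943, 0.0749]
tool_rot: [180.0, -0.0, 21.5]
wrist_force: [-0.2, 0.5, -0.5]
width: 0.141
grasp_force: 0.0
t: 4.55
eef_pos: [0.6253, 0.1938, 0.0748]
tool_rot: [179.9, -0.0, 21.5]
wrist_force: [1.3, -1.5, 0.8]
width: 0.086
grasp_force: 30.0
```

```bash

python3 -m handwheel '[{"dp":[0,0,-0.4],"turn":[0,0,0],"hand":0.5},{"dp":[0,0,-0.4],"turn":[0,0,0],"hand":0.5},{"dp":[0,0,-0.4],"turn":[0,0,0],"hand":0.5},{"dp":[0,0,-0.4],"turn":[0,0,0],"hand":0.5},{"dp":[0,0,-0.4],"turn":[0,0,0],"hand":0.5}]'
python3 -m handwheel '[{"dp":[0,0,-0.1],"turn":[0,0,0],"hand":0.5},{"dp":[0,0,0],"turn":[0,0,0],"hand":0.5}]'
python3 - <<'E'
from h import *
print(rel([.6429,.1077,.096],17.7)); print(rel([.6254+.304*.035-.0095*.9527,.1933-.9527*.035-.0095*.304,.096],17.7))
E
```

```text
t: 5.05
eef_pos: [0.6246, 0.1943, 0.0943]
tool_rot: [-180.0, 0.1, 21.5]
wrist_force: [-1.5, 1.2, -4.4]
width: 0.086
grasp_force: 30.0
t: 5.25
eef_pos: [0.6252, 0.1941, 0.0958]
tool_rot: [180.0, -0.0, 21.5]
wrist_force: [-0.5, -0.4, -3.1]
width: 0.087
grasp_force: 30.0
(array([-1.51,  8.69, -0.01]), array([ 0.0005, -0.0005,  0.0658]))
(array([-1.18,  3.51, -0.02]), array([ 0.0005, -0.0005,  0.0658]))
```

```bash

python3 -m handwheel '[{"dp":[-0.3,0.7,0],"turn":[0,0,0.013],"hand":0.5},{"dp":[-0.3,0.7,0],"turn":[0,0,0.013],"hand":0.5},{"dp":[-0.3,0.7,0],"turn":[0,0,0.013],"hand":0.5},{"dp":[-0.2,0.7,0],"turn":[0,0,0.013],"hand":0.5},{"dp":[0,0.6,0],"turn":[0,0,0.013],"hand":0.5}]'
python3 - <<'E'
from h import *;import cv2
print(rel([.6429,.1077,.096],17.7))
a=r.capture("scene")["image"][200:310,250:410]; cv2.imwrite("pics/s2.png",cv2.resize(a,None,fx=3,fy=3))
E
```

```text
t: 5.75
eef_pos: [0.6261, 0.1573, 0.0954]
tool_rot: [180.0, 0.0, 17.7]
wrist_force: [-0.6, 0.6, -4.2]
width: 0.088
grasp_force: 30.0
(array([ 0.09,  5.24, -0.06]), array([ 0.0002,  0.0006, -0.0008]))
```

View pics/s2.png

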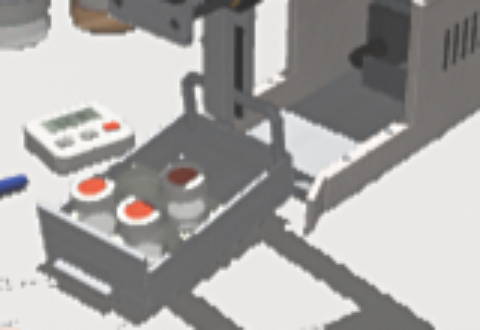

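The tray is held by the bar at crop (240,100), its leading edge is raised, the vials are standing and it lines up with the mouth. Carry on over the sill.

```bash

python3 -m handwheel '[{"dp":[0.02,0.7,0],"turn":[0,0,0],"hand":0.5},{"dp":[0.02,0.8,0],"turn":[0,0,0],"hand":0.5},{"dp":[0.02,0.8,0],"turn":[0,0,0],"hand":0.5},{"dp":[0.02,0.8,0],"turn":[0,0,0],"hand":0.5},{"dp":[0,0.8,0],"turn":[0,0,0],"hand":0.5}]'
python3 -m handwheel '[{"dp":[0,0.7,0],"turn":[0,0,0],"hand":0.5},{"dp":[0,0.6,0],"turn":[0,0,0],"hand":0.5},{"dp":[0,0,0],"turn":[0,0,0],"hand":0.5},{"dp":[0,0,0],"turn":[0,0,0],"hand":0.5}]'
python3 - <<'E'
from h import *;import cv2,pickle
print(rel([.6429,.1077,.096],17.7))
for n in("wrist","top"):
    c=r.capture(n);pickle.dump(c,open(n+"3.pkl","wb"));cv2.imwrite(f"pics/{n}3.png",c["image"])
E
```

```text
t: 6.3
eef_pos: [0.6393, 0.1208, 0.0954]
tool_rot: [180.0, -0.0, 17.7]
wrist_force: [-0.7, 1.1, -4.5]
width: 0.087
grasp_force: 30.0
t: 6.7
eef_pos: [0.6435, 0.1082, 0.096]
tool_rot: [179.9, -0.1, 17.7]
wrist_force: [0.8, -1.3, -2.7]
width: 0.084
grasp_force: 30.0
(array([-0.07,  0.03,  0.  ]), array([ 0.0018, -0.001 ,  0.0003]))
```

View pics/wrist3.png

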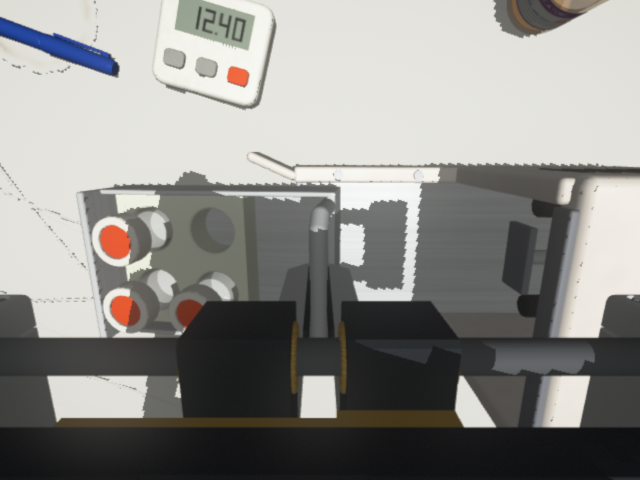

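The leading edge at column ~340 is now past the sill, with the tray just inside the upper cheek at row 175. Lower gently.

```bash

python3 -m handwheel '[{"dp":[0,0,0.2],"turn":[0,0,0],"hand":0.5},{"dp":[0,0,0.2],"turn":[0,0,0],"hand":0.5},{"dp":[0,0,0],"turn":[0,0,0],"hand":0.5}]'
python3 -m handwheel '[{"dp":[0,0,0.1],"turn":[0,0,0],"hand":0.5},{"dp":[0,0,0.1],"turn":[0,0,0],"hand":0.5},{"dp":[0,0,0],"turn":[0,0,0],"hand":0.5}]'
python3 -m handwheel '[{"dp":[0,0,0.1],"turn":[0,0,0],"hand":0.5},{"dp":[0,0,0],"turn":[0,0,0],"hand":0.5}]'
```

```text
t: 7.1
eef_pos: [0.643, 0.1091, 0.0914]
tool_rot: [180.0, -0.0, 17.8]
wrist_force: [0.8, -2.5, -1.8]
width: 0.085
grasp_force: 30.0
t: 7.4
eef_pos: [0.643, 0.1091, 0.0895]
tool_rot: [180.0, -0.0, 17.7]
wrist_force: [1.8, -1.9, -1.6]
width: 0.085
grasp_force: 30.0
t: 7.6
eef_pos: [0.6432, 0.1091, 0.0889]
tool_rot: [180.0, -0.0, 17.7]
wrist_force: [0.8, -2.2, 0.4]
width: 0.088
grasp_force: 30.0
```

```bash

python3 -m handwheel '[{"dp":[0,0,0.05],"turn":[0,0,0],"hand":0.5},{"dp":[0,0,0.05],"turn":[0,0,0],"hand":0.5},{"dp":[0,0,0],"turn":[0,0,0],"hand":0.5}]'
python3 -m handwheel '[{"dp":[0,0,0],"turn":[0,0,0],"hand":3.5},{"dp":[0,0,0],"turn":[0,0,0],"hand":3.5},{"dp":[0,0,0],"turn":[0,0,0],"hand":3.5},{"dp":[0,0,0],"turn":[0,0,0],"hand":3.5},{"dp":[0,0,0],"turn":[0,0,0],"hand":3.5}]'
python3 -m handwheel '[{"dp":[0,0,-1],"turn":[0,0,0],"hand":3.5},{"dp":[0,0,-2],"turn":[0,0,0],"hand":3.5},{"dp":[0,0,-3],"turn":[0,0,0],"hand":3.5},{"dp":[0,0,-4],"turn":[0,0,0],"hand":3.5},{"dp":[0,0,-4],"turn":[0,0,0],"hand":3}]'
python3 -m handwheel '[{"dp":[-4,-4,-2],"turn":[0,0,0],"hand":2},{"dp":[-4,-4,0],"turn":[0,0,0],"hand":2},{"dp":[0,0,0],"turn":[0,0,0],"hand":2},{"dp":[0,0,0],"turn":[0,0,0],"hand":2}]'
python3 - <<'E'
from h import *;import cv2,pickle
c=r.capture("wrist");pickle.dump(c,open("w4.pkl","wb"));cv2.imwrite("pics/w4.png",cv2.resize(c["image"],None,fx=1.25,fy=1.25))
E
```

```text
t: 7.9
eef_pos: [0.6433, 0.1091, 0.0888]
tool_rot: [180.0, -0.1, 17.7]
wrist_force: [-1.0, -3.1, 5.5]
width: 0.086
grasp_force: 30.0
t: 8.4
eef_pos: [0.6427, 0.1094, 0.087]
tool_rot: [-180.0, 0.0, 17.8]
wrist_force: [0.7, 0.4, 0.5]
width: 0.374
grasp_force: 0.0
t: 8.9
eef_pos: [0.6426, 0.1092, 0.2292]
tool_rot: [-180.0, 0.0, 17.8]
wrist_force: [0.6, 0.8, -0.5]
width: 0.331
grasp_force: 0.0
t: 9.3
eef_pos: [0.556, 0.1541, 0.2453]
tool_rot: [180.0, -0.1, 17.8]
wrist_force: [0.9, -0.1, 1.6]
width: 0.21
grasp_force: 0.0
```

View pics/w4.png

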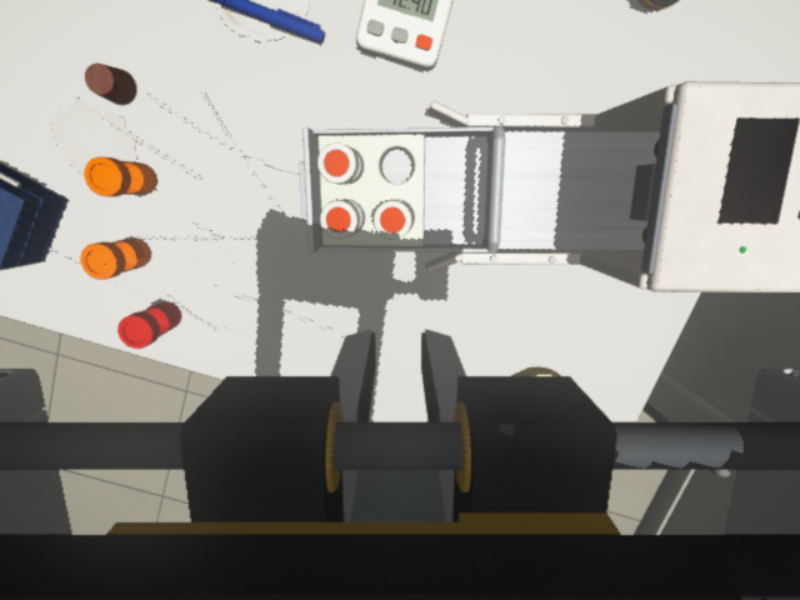

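The tray now rests with its lead over the sill: bar at (495,190) in the crop, vials upright, aligned with the cheeks. Its rear wall is at crop column ~305. Next I'll go behind it with the hand turned 90°.

```bash
python3 - <<'E'
from h import *;import pickle
c=pickle.load(open("w4.pkl","rb"))
O=np.array([.6405,.1153,0]);a=np.radians(-72.3);ex=np.array([np.cos(a),np.sin(a),0]);ey=np.array([-ex[1],ex[0],0])
for p,z in(((243.5,104),.05),((249,201),.05),((397.5,152),.082)):
    q=onplane(c,p,z)-O; print(p,round(q@ex,4),round(q@ey,4))
E
python3 -m handwheel '[{"dp":[2.3,-3.4,0],"turn":[0,0,-0.14],"hand":2},{"dp":[1.8,-3.7,0],"turn":[0,0,-0.14],"hand":2},{"dp":[1.2,-3.8,0],"turn":[0,0,-0.14],"hand":2},{"dp":[0,0,0],"turn":[0,0,-0.145],"hand":2},{"dp":[0,0,0],"turn":[0,0,-0.145],"hand":2}]'
python3 -m handwheel '[{"dp":[0,0,0],"turn":[0,0,-0.145],"hand":2},{"dp":[0,0,0],"turn":[0,0,-0.145],"hand":2},{"dp":[0,0,0],"turn":[0,0,-0.145],"hand":2},{"dp":[0,0,0],"turn":[0,0,-0.145],"hand":2},{"dp":[0,0,0],"turn":[0,0,-0.145],"hand":2}]'
python3 -c "
from h import *
print(rel([.590,.272,.055],107.7))"
```

```text
(243.5, 104) -0.134 0.0449
(249, 201) -0.1329 -0.0476
(397.5, 152) 0.0076 0.0009
t: 9.85
eef_pos: [0.5583, 0.2733, 0.2435]
tool_rot: [180.0, 0.0, 58.8]
wrist_force: [0.4, 0.1, 0.4]
width: 0.212
grasp_force: 0.0
t: 10.35
eef_pos: [0.5588, 0.2718, 0.2437]
tool_rot: [-180.0, 0.0, 100.2]
wrist_force: [0.3, -0.6, -0.0]
width: 0.217
grasp_force: 0.0
(array([-0.52,  3.08, 18.87]), array([-0.    ,  0.0004, -0.1306]))
```

```bash

python3 -m handwheel '[{"dp":[-0.5,3.1,1],"turn":[0,0,-0.13],"hand":2},{"dp":[0,0,4],"turn":[0,0,0],"hand":2},{"dp":[0,0,4],"turn":[0,0,0],"hand":2},{"dp":[0,0,0],"turn":[0,0,0],"hand":2},{"dp":[0,0,0],"turn":[0,0,0],"hand":2}]'
python3 -c "
from h import *
print(rel([.590,.272,.055],107.7))"
```

```text
t: 10.85
eef_pos: [0.5891, 0.2722, 0.1534]
tool_rot: [-179.9, 0.0, 107.4]
wrist_force: [-0.3, -0.3, 0.7]
width: 0.214
grasp_force: 0.0
(array([-0.04,  0.1 ,  9.84]), array([-0.0021,  0.0003, -0.0061]))
```

```bash

python3 -m handwheel '[{"dp":[0,0.1,3],"turn":[0,0,-0.006],"hand":2},{"dp":[0,0,3],"turn":[0,0,0],"hand":2},{"dp":[0,0,2.5],"turn":[0,0,0],"hand":2},{"dp":[0,0,1.1],"turn":[0,0,0],"hand":2},{"dp":[0,0,0],"turn":[0,0,0],"hand":2}]'
python3 -m handwheel '[{"dp":[-0.6,0,0],"turn":[0,0,0],"hand":2},{"dp":[-0.6,0,0],"turn":[0,0,0],"hand":2},{"dp":[-0.3,0,0],"turn":[0,0,0],"hand":2},{"dp":[0,0,0],"turn":[0,0,0],"hand":2}]'
python3 - <<'E'
from h import *;import cv2
a=r.capture("scene")["image"][190:310,240:410]; cv2.imwrite("pics/s3.png",cv2.resize(a,None,fx=3,fy=3))
E
```

```text
t: 11.35
eef_pos: [0.5901, 0.2732, 0.0588]
tool_rot: [180.0, 0.0, 107.7]
wrist_force: [-0.2, -1.0, 0.2]
width: 0.213
grasp_force: 0.0
t: 11.75
eef_pos: [0.5949, 0.2583, 0.0594]
tool_rot: [179.9, 0.0, 107.7]
wrist_force: [-0.2, 0.1, -0.4]
width: 0.214
grasp_force: 0.0
```

View pics/s3.png

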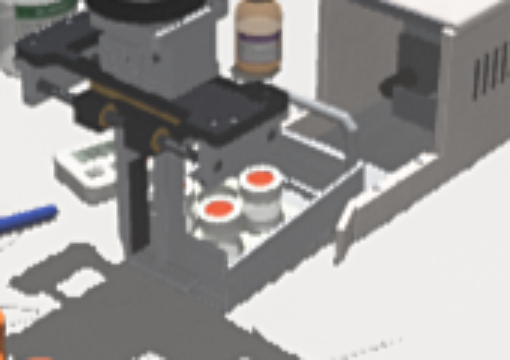

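The fingers stand just behind the rear wall, above the ledge, with the vials upright. That was my 11th picture, one over the limit of 10, so from here I work by numbers only. Next: push gently.

```bash
cat > m.py <<'E'
from h import *; import cv2
O=np.array([.6405,.1153,0]);a=np.radians(-72.3);ex=np.array([np.cos(a),np.sin(a),0]);ey=np.array([-ex[1],ex[0],0])
s=r.read_state();p=s["eef_pos"]-O;f=s["wrist_force"]
print("bay x %.1f y %.1f tipz %.1f mm | F along push %.1f side %.1f up %.1f"%(p@ex*1e3,p@ey*1e3,p[2]*1e3-25,-f@ex,f@ey,f[2]))
E
python3 -m handwheel '[{"dp":[-0.3,0,0],"turn":[0,0,0],"hand":2},{"dp":[-0.3,0,0],"turn":[0,0,0],"hand":2},{"dp":[-0.3,0,0],"turn":[0,0,0],"hand":2}]'; python3 m.py
python3 -m handwheel '[{"dp":[-0.4,0,0],"turn":[0,0,0],"hand":2},{"dp":[-0.4,0,0],"turn":[0,0,0],"hand":2},{"dp":[-0.4,0,0],"turn":[0,0,0],"hand":2}]'; python3 m.py
```

```text
t: 12.1
eef_pos: [0.5963, 0.2517, 0.0582]
tool_rot: [180.0, -0.2, 107.8]
wrist_force: [-1.9, 4.6, 0.9]
width: 0.216
grasp_force: 2.2
bay x -143.3 y -0.6 tipz 33.2 mm | F along push 4.9 side -0.4 up 0.9
t: 12.4
eef_pos: [0.6003, 0.2391, 0.0581]
tool_rot: [180.0, -0.0, 107.8]
wrist_force: [-0.9, 4.0, 0.6]
width: 0.213
grasp_force: 2.2
bay x -130.1 y -0.7 tipz 33.1 mm | F along push 4.1 side 0.4 up 0.6
```

```bash

python3 -m handwheel '[{"dp":[-0.5,0,0],"turn":[0,0,0],"hand":2},{"dp":[-0.5,0,0],"turn":[0,0,0],"hand":2},{"dp":[-0.5,0,0],"turn":[0,0,0],"hand":2},{"dp":[-0.5,0,0],"turn":[0,0,0],"hand":2}]'; python3 m.py
python3 -m handwheel '[{"dp":[-0.4,0,0],"turn":[0,0,0],"hand":2},{"dp":[-0.4,0,0],"turn":[0,0,0],"hand":2},{"dp":[-0.4,0,0],"turn":[0,0,0],"hand":2}]'; python3 m.py
python3 -m handwheel '[{"dp":[-0.3,0,0],"turn":[0,0,0],"hand":2},{"dp":[-0.3,0,0],"turn":[0,0,0],"hand":2},{"dp":[-0.2,0,0],"turn":[0,0,0],"hand":2}]'; python3 m.py
```

```text
t: 12.8
eef_pos: [0.6065, 0.2194, 0.058]
tool_rot: [-180.0, -0.0, 107.8]
wrist_force: [-1.6, 5.0, 0.5]
width: 0.213
grasp_force: 2.4
bay x -109.5 y -0.7 tipz 33.0 mm | F along push 5.3 side -0.0 up 0.5
t: 13.1
eef_pos: [0.6102, 0.2086, 0.0584]
tool_rot: [180.0, -0.1, 107.8]
wrist_force: [-1.6, 5.8, 2.6]
width: 0.213
grasp_force: 3.1
bay x -98.1 y -0.5 tipz 33.4 mm | F along push 6.1 side 0.2 up 2.6
t: 13.4
eef_pos: [0.6127, 0.2016, 0.059]
tool_rot: [179.9, -0.1, 107.8]
wrist_force: [-3.0, 6.8, 4.0]
width: 0.21
grasp_force: 3.8
bay x -90.7 y -0.2 tipz 34.0 mm | F along push 7.4 side -0.8 up 4.0
```

```bash

for i in 1; do python3 -m handwheel '[{"dp":[0,0,-0.2],"turn":[0,0,0],"hand":2},{"dp":[0,0,-0.2],"turn":[0,0,0],"hand":2},{"dp":[0,0,0],"turn":[0,0,0],"hand":2}]' >/dev/null; python3 m.py; done
python3 -m handwheel '[{"dp":[-0.2,0,-0.2],"turn":[0,0,0],"hand":2},{"dp":[-0.2,0,-0.2],"turn":[0,0,0],"hand":2},{"dp":[0,0,0],"turn":[0,0,0],"hand":2}]' >/dev/null; python3 m.py
python3 - <<'E'
from h import *; import cv2
t=r.capture("top"); s=r.capture("scene")
for n,cam in(("t",t),("s",s)):
    hsv=cv2.cvtColor(cam["image"],cv2.COLOR_BGR2HSV)
    m=((hsv[...,0]<12)|(hsv[...,0]>174))&(hsv[...,1]>140)&(hsv[...,2]>100)
    k,_,st,ce=cv2.connectedComponentsWithStats(m.astype(np.uint8))
    print(n,[(ce[i].round(1).tolist(),int(st[i,4])) for i in range(1,k) if st[i,4]>12])
E
```

```text
bay x -88.7 y -0.3 tipz 37.6 mm | F along push 2.4 side 0.7 up -0.4
bay x -85.9 y -0.4 tipz 41.9 mm | F along push 4.0 side 0.4 up 2.2
t [([275.4, 103.9], 133), ([356.0, 245.8], 32), ([341.9, 253.4], 13), ([234.8, 286.2], 141), ([240.2, 316.1], 136), ([259.3, 337.3], 132)]
s [([216.9, 172.0], 75), ([345.1, 235.3], 19), ([332.1, 244.0], 22), ([233.2, 293.0], 21), ([234.1, 310.3], 270), ([253.3, 310.9], 15), ([253.3, 329.4], 307), ([285.4, 323.7], 138), ([286.0, 338.3], 114)]
```

```bash
cat > v.py <<'E'
from m import *
t=r.capture("top"); sc=r.capture("scene")
def reds(cam,box):
    hsv=cv2.cvtColor(cam["image"],cv2.COLOR_BGR2HSV)
    m=((hsv[...,0]<12)|(hsv[...,0]>174))&(hsv[...,1]>140)&(hsv[...,2]>90)
    k=np.zeros_like(m);k[box[1]:box[3],box[0]:box[2]]=1
    n,_,st,ce=cv2.connectedComponentsWithStats((m&k).astype(np.uint8))
    return [(ce[i],st[i,4]) for i in range(1,n) if st[i,4]>5]
A=reds(t,(310,180,450,280));B=reds(sc,(310,180,420,262))
for p,n in A:
    for q,k in B:
        X,e=tri(t,p,sc,q)
        if e<.006: print(p.round(1),n,q.round(1),k,"bay",((X-O)@ex*1e3).round(1),((X-O)@ey*1e3).round(1),"z",(X[2]*1e3).round(1),"err",(e*1e3).round(1))
E
python3 v.py
```

```text
bay x -86.2 y -0.4 tipz 41.5 mm | F along push 5.0 side 0.0 up 2.3
[355.9 245.9] 35 [345.  235.4] 20 bay -8.6 -22.8 z 70.5 err 2.1
```

```bash

python3 -m handwheel '[{"dp":[-0.3,0,0],"turn":[0,0,0],"hand":2},{"dp":[-0.3,0,0],"turn":[0,0,0],"hand":2}]' >/dev/null; python3 m.py
python3 -m handwheel '[{"dp":[-0.3,0,0],"turn":[0,0,0],"hand":2},{"dp":[-0.3,0,0],"turn":[0,0,0],"hand":2}]' >/dev/null; python3 m.py
python3 -m handwheel '[{"dp":[-0.3,0,0],"turn":[0,0,0],"hand":2},{"dp":[-0.3,0,0],"turn":[0,0,0],"hand":2}]' >/dev/null; python3 v.py
```

```text
bay x -81.3 y -0.4 tipz 41.7 mm | F along push 6.9 side -0.3 up 5.7
bay x -75.5 y -0.2 tipz 42.3 mm | F along push 6.9 side 0.2 up 4.4
bay x -68.1 y -0.7 tipz 41.1 mm | F along push 4.4 side 0.4 up 2.7
[364.3 242.1] 41 [351. 232.] 17 bay 12.1 -22.4 z 69.5 err 2.3
```

```bash

python3 -m handwheel '[{"dp":[-0.4,0,0],"turn":[0,0,0],"hand":2},{"dp":[-0.4,0,0],"turn":[0,0,0],"hand":2},{"dp":[-0.4,0,0],"turn":[0,0,0],"hand":2}]' >/dev/null; python3 m.py
python3 -m handwheel '[{"dp":[-0.4,0,0],"turn":[0,0,0],"hand":2},{"dp":[-0.4,0,0],"turn":[0,0,0],"hand":2},{"dp":[-0.4,0,0],"turn":[0,0,0],"hand":2}]' >/dev/null; python3 m.py
python3 -m handwheel '[{"dp":[-0.4,0,0],"turn":[0,0,0],"hand":2},{"dp":[-0.4,0,0],"turn":[0,0,0],"hand":2}]' >/dev/null; python3 v.py
```

```text
bay x -55.9 y -0.6 tipz 41.2 mm | F along push 3.4 side -0.3 up 1.1
bay x -43.1 y -1.4 tipz 39.9 mm | F along push 1.8 side 0.2 up -1.2
bay x -35.4 y -1.1 tipz 40.3 mm | F along push 2.3 side 0.6 up -1.5
[378.3 236.6] 42 [361.  227.5] 12 bay 46.3 -23.2 z 66.2 err 2.8
```

```bash

python3 -m handwheel '[{"dp":[-0.4,0,0],"turn":[0,0,0],"hand":2},{"dp":[-0.4,0,0.1],"turn":[0,0,0],"hand":2},{"dp":[-0.4,0,0.1],"turn":[0,0,0],"hand":2}]' >/dev/null; python3 m.py
python3 -m handwheel '[{"dp":[-0.3,0,0.1],"turn":[0,0,0],"hand":2},{"dp":[-0.2,0,0],"turn":[0,0,0],"hand":2},{"dp":[0,0,0],"turn":[0,0,0],"hand":2}]' >/dev/null; python3 m.py
python3 -m handwheel '[{"dp":[-0.1,0,0],"turn":[0,0,0],"hand":2},{"dp":[-0.1,0,0],"turn":[0,0,0],"hand":2}]' >/dev/null; python3 m.py
python3 -m handwheel '[{"dp":[-0.1,0,0],"turn":[0,0,0],"hand":2},{"dp":[-0.1,0,0],"turn":[0,0,0],"hand":2}]' >/dev/null; python3 m.py
```

```text
bay x -24.4 y 0.0 tipz 40.1 mm | F along push 4.7 side -0.1 up 5.6
bay x -18.8 y 0.2 tipz 39.2 mm | F along push 4.2 side 0.8 up 3.2
bay x -17.4 y 0.1 tipz 39.0 mm | F along push 5.5 side -0.5 up 4.5
bay x -15.6 y 0.0 tipz 38.9 mm | F along push 6.5 side -0.5 up 5.4
```

```bash

python3 -m handwheel '[{"dp":[0,0,-0.2],"turn":[0,0,0],"hand":2},{"dp":[0,0,0],"turn":[0,0,0],"hand":2}]' >/dev/null; python3 m.py
python3 -m handwheel '[{"dp":[-0.1,0,0],"turn":[0,0,0],"hand":2},{"dp":[-0.1,0,0],"turn":[0,0,0],"hand":2}]' >/dev/null; python3 m.py
python3 -m handwheel '[{"dp":[-0.1,0,0],"turn":[0,0,0],"hand":2},{"dp":[-0.1,0,0],"turn":[0,0,0],"hand":2}]' >/dev/null; python3 m.py
python3 -m handwheel '[{"dp":[-0.1,0,0],"turn":[0,0,0],"hand":2},{"dp":[-0.1,0,0],"turn":[0,0,0],"hand":2}]' >/dev/null; python3 m.py
```

```text
bay x -15.5 y -0.8 tipz 39.3 mm | F along push 5.5 side 0.6 up -0.7
bay x -14.1 y -0.9 tipz 39.2 mm | F along push 7.4 side 0.0 up 0.6
bay x -12.4 y -0.9 tipz 39.1 mm | F along push 7.5 side 0.1 up 0.2
bay x -10.7 y -0.9 tipz 39.0 mm | F along push 6.9 side 0.5 up -0.3
```

```bash

python3 -m handwheel '[{"dp":[-0.1,0,0],"turn":[0,0,0],"hand":2},{"dp":[-0.1,0,0],"turn":[0,0,0],"hand":2}]' >/dev/null; python3 m.py
python3 -m handwheel '[{"dp":[-0.1,0,0],"turn":[0,0,0],"hand":2},{"dp":[0,0,0],"turn":[0,0,0],"hand":2}]' >/dev/null; python3 m.py
python3 -m handwheel '[{"dp":[-0.1,0,0],"turn":[0,0,0],"hand":2},{"dp":[0,0,0],"turn":[0,0,0],"hand":2}]' >/dev/null; python3 m.py
python3 -m handwheel '[{"dp":[-0.1,0,0],"turn":[0,0,0],"hand":2},{"dp":[0,0,0],"turn":[0,0,0],"hand":2}]' >/dev/null; python3 m.py
```

```text
bay x -9.0 y -1.0 tipz 38.8 mm | F along push 8.1 side 1.5 up -0.0
bay x -8.0 y -1.0 tipz 38.8 mm | F along push 8.2 side -0.2 up -1.9
bay x -7.1 y -1.0 tipz 38.6 mm | F along push 8.2 side 1.2 up -1.8
bay x -6.2 y -1.3 tipz 38.1 mm | F along push 9.1 side 1.1 up -2.6
```

```bash

python3 -m handwheel '[{"dp":[-0.1,0,0],"turn":[0,0,0],"hand":2},{"dp":[0,0,0],"turn":[0,0,0],"hand":2}]' >/dev/null; python3 m.py
python3 -m handwheel '[{"dp":[-0.1,0,0],"turn":[0,0,0],"hand":2},{"dp":[0,0,0],"turn":[0,0,0],"hand":2}]' >/dev/null; python3 m.py
```

```text
bay x -5.6 y -1.3 tipz 38.0 mm | F along push 9.0 side 0.4 up -2.7
bay x -5.5 y -1.1 tipz 38.1 mm | F along push 10.9 side 1.7 up -2.1
```

```bash

python3 -m handwheel '[{"dp":[-0.1,0,0],"turn":[0,0,0],"hand":2},{"dp":[0,0,0],"turn":[0,0,0],"hand":2}]' >/dev/null; python3 m.py
for k in a; do python3 -m handwheel '[{"dp":[0,0,0.1],"turn":[0,0,0],"hand":2},{"dp":[0,0,0.1],"turn":[0,0,0],"hand":2}]' >/dev/null; python3 m.py; done
python3 -m handwheel '[{"dp":[0,0,0.1],"turn":[0,0,0],"hand":2},{"dp":[0,0,0.1],"turn":[0,0,0],"hand":2}]' >/dev/null; python3 m.py
```

```text
bay x -5.3 y -1.0 tipz 38.1 mm | F along push 12.4 side 1.5 up -2.2
bay x -5.5 y -1.0 tipz 36.2 mm | F along push 13.5 side 2.4 up -1.8
bay x -5.6 y -1.0 tipz 34.1 mm | F along push 13.2 side 2.1 up -1.2
```

```bash

python3 -m handwheel '[{"dp":[0,0,0.1],"turn":[0,0,0],"hand":2},{"dp":[0,0,0.1],"turn":[0,0,0],"hand":2}]' >/dev/null; python3 m.py
python3 -m handwheel '[{"dp":[0,0,0.1],"turn":[0,0,0],"hand":2},{"dp":[0,0,0.1],"turn":[0,0,0],"hand":2}]' >/dev/null; python3 m.py
python3 -m handwheel '[{"dp":[0,0,0.1],"turn":[0,0,0],"hand":2}]' >/dev/null; python3 m.py
```

```text
bay x -5.8 y -0.9 tipz 32.2 mm | F along push 13.1 side 2.3 up -1.6
bay x -5.9 y -0.8 tipz 30.3 mm | F along push 13.4 side 1.4 up -1.3
bay x -6.0 y -0.7 tipz 29.6 mm | F along push 14.3 side 1.3 up -0.5
```

```bash

python3 -m handwheel '[{"dp":[0,0,0.1],"turn":[0,0,0],"hand":2},{"dp":[0,0,0.1],"turn":[0,0,0],"hand":2}]' >/dev/null; python3 m.py
python3 -m handwheel '[{"dp":[0,0,0.1],"turn":[0,0,0],"hand":2},{"dp":[0,0,0.1],"turn":[0,0,0],"hand":2}]' >/dev/null; python3 m.py
python3 -m handwheel '[{"dp":[0,0,0.1],"turn":[0,0,0],"hand":2},{"dp":[0,0,0.1],"turn":[0,0,0],"hand":2}]' >/dev/null; python3 m.py
python3 -m handwheel '[{"dp":[0,0,0.1],"turn":[0,0,0],"hand":2}]' >/dev/null; python3 m.py
```

```text
bay x -6.1 y -0.6 tipz 28.8 mm | F along push 15.9 side 0.5 up 5.7
bay x -6.1 y -0.6 tipz 28.8 mm | F along push 15.1 side -3.7 up 11.8
bay x -6.1 y 0.1 tipz 27.7 mm | F along push 15.4 side -2.6 up 11.5
bay x -6.1 y 0.5 tipz 27.0 mm | F along push 15.5 side -2.1 up 11.9
```

```bash

python3 -m handwheel '[{"dp":[0,0,0.1],"turn":[0,0,0],"hand":2},{"dp":[0,0,0],"turn":[0,0,0],"hand":2}]' >/dev/null; python3 m.py
python3 -m handwheel '[{"dp":[0,0,0.1],"turn":[0,0,0],"hand":2},{"dp":[0,0,0],"turn":[0,0,0],"hand":2}]' >/dev/null; python3 m.py
python3 -m handwheel '[{"dp":[0,0,0.1],"turn":[0,0,0],"hand":2},{"dp":[0,0,0],"turn":[0,0,0],"hand":2}]' >/dev/null; python3 m.py
```

```text
bay x -6.1 y 0.8 tipz 26.1 mm | F along push 16.0 side -1.6 up 10.9
bay x -6.1 y 1.0 tipz 25.3 mm | F along push 15.0 side -1.2 up 11.6
bay x -6.1 y 1.2 tipz 24.4 mm | F along push 16.1 side 0.3 up 11.2
```

It is coming down steadily at about 11 N.

```bash

python3 -m handwheel '[{"dp":[0,0,0.1],"turn":[0,0,0],"hand":2},{"dp":[0,0,0.1],"turn":[0,0,0],"hand":2}]' >/dev/null; python3 m.py
python3 -m handwheel '[{"dp":[0,0,0.1],"turn":[0,0,0],"hand":2},{"dp":[0,0,0],"turn":[0,0,0],"hand":2}]' >/dev/null; python3 m.py
python3 -m handwheel '[{"dp":[0,0,0.1],"turn":[0,0,0],"hand":2},{"dp":[0,0,0],"turn":[0,0,0],"hand":2}]' >/dev/null; python3 m.py
```

```text
bay x -6.2 y 1.5 tipz 22.8 mm | F along push 17.4 side -0.5 up 11.9
bay x -6.2 y 1.6 tipz 21.6 mm | F along push 16.0 side -0.1 up 11.1
bay x -6.1 y 1.6 tipz 21.3 mm | F along push 16.7 side -1.8 up 13.6
```

```bash

python3 -m handwheel '[{"dp":[0,0,0.1],"turn":[0,0,0],"hand":2},{"dp":[0,0,0],"turn":[0,0,0],"hand":2}]' >/dev/null; python3 m.py
python3 -m handwheel '[{"dp":[0.2,0,0],"turn":[0,0,0],"hand":2},{"dp":[0.2,0,0],"turn":[0,0,0],"hand":2},{"dp":[0.2,0,0],"turn":[0,0,0],"hand":2},{"dp":[0,0,-0.2],"turn":[0,0,0],"hand":2},{"dp":[0,0,0],"turn":[0,0,0],"hand":2}]' >/dev/null; python3 m.py
```

```text
bay x -6.2 y 1.7 tipz 21.3 mm | F along push 17.1 side -2.8 up 16.9
bay x -6.3 y 1.5 tipz 21.3 mm | F along push 4.0 side 0.0 up 9.7
```

```bash

python3 -m handwheel '[{"dp":[0.2,0,0],"turn":[0,0,0],"hand":2},{"dp":[0.2,0,0],"turn":[0,0,0],"hand":2},{"dp":[0,0,-0.3],"turn":[0,0,0],"hand":2},{"dp":[0,0,-0.3],"turn":[0,0,0],"hand":2},{"dp":[0,0,0],"turn":[0,0,0],"hand":2}]' >/dev/null; python3 m.py
python3 -m handwheel '[{"dp":[0.5,0,-0.5],"turn":[0,0,0],"hand":2},{"dp":[1,0,-1],"turn":[0,0,0],"hand":2},{"dp":[1,0,-3],"turn":[0,0,0],"hand":2},{"dp":[2,0,-4],"turn":[0,0,0],"hand":2},{"dp":[2,0,-4],"turn":[0,0,0],"hand":2}]'
python3 -m handwheel '[{"dp":[4,0,-4],"turn":[0,0,0],"hand":2},{"dp":[4,0,0],"turn":[0,0,0],"hand":2},{"dp":[0,0,0],"turn":[0,0,0],"hand":2},{"dp":[0,0,0],"turn":[0,0,0],"hand":2}]'
python3 - <<'E'
from m import *
t=r.capture("top");s=r.capture("scene")
for cam,n,box in((t,"t",(340,190,450,260)),(s,"s",(330,180,420,262))):
    im=cam["image"];hsv=cv2.cvtColor(im,cv2.COLOR_BGR2HSV)
    m=((hsv[...,0]<12)|(hsv[...,0]>174))&(hsv[...,1]>130)&(hsv[...,2]>60)
    k=np.zeros_like(m);k[box[1]:box[3],box[0]:box[2]]=1
    q,_,st,ce=cv2.connectedComponentsWithStats((m&k).astype(np.uint8))
    for i in range(1,q):
        if st[i,4]>6:
            X=onplane(cam,ce[i],.062)-O; print(n,ce[i].round(1),st[i,4],"bay",(X@ex*1e3).round(1),(X@ey*1e3).round(1))
E
python3 v.py
```

```text
bay x -10.1 y -0.9 tipz 23.7 mm | F along push 0.1 side -0.2 up 0.1
t: 23.5
eef_pos: [0.616, 0.1884, 0.1755]
tool_rot: [-179.9, -0.0, 107.8]
wrist_force: [1.1, 0.4, 0.2]
width: 0.212
grasp_force: 0.0
t: 23.9
eef_pos: [0.5932, 0.2604, 0.2099]
tool_rot: [180.0, 0.0, 107.9]
wrist_force: [-0.2, -0.8, -0.3]
width: 0.215
grasp_force: 0.0
bay x -152.7 y -1.0 tipz 184.9 mm | F along push -0.7 side -0.5 up -0.3
t [362.7 223.8] 43 bay 28.8 17.4
t [387.6 232.8] 43 bay 70.8 -24.3
t [370.6 240.1] 44 bay 29.0 -23.8
s [367.2 226.1] 18 bay 65.5 -23.7
s [340.2 227.1] 18 bay 23.2 17.6
s [355.2 233.3] 18 bay 23.4 -23.6
bay x -150.8 y -1.1 tipz 183.8 mm | F along push 0.2 side -0.0 up 0.6
[362.7 223.8] 40 [340.  226.9] 15 bay 28.1 19.5 z 59.6 err 3.9
[387.5 232.9] 41 [367. 226.] 17 bay 70.1 -22.4 z 59.6 err 4.0
[370.7 240.1] 43 [355.  233.2] 17 bay 28.5 -21.7 z 59.0 err 4.0
```

```bash
python3 -c "
from workcell import r
print(r.close_job())"
```

```text
the job is handed in; nothing more can be done
None
```

The tray is flat behind the sill with all three vials standing, and the job is handed in at about 24 s; pushes read at most about 17 N, but I viewed 11 pictures (limit 10), so the final position was confirmed by measurement only.

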